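Count along the display rail and push the ring box into the third gap

TASK

Run a single fingertip, or the closed fingertips together, along the top of the display rack's rail from the end with the brass post, touching the ivory pads over the first, second and third gap in that order, and do not touch the fourth pad. Then push the dark blue ring box along the table into that third gap, squarely and fully home against the rack's back; do not pick it up or tip it, and leave everything else where it is.

Things in the scene. Friction and masses are not known exactly. Their poses are not given: they have to be found in the camera images.
- rack: light wood comb-like rack, fixed: back wall 288 x 16 x 50 mm high; five dividers 8 mm thick, 40 high, reach 45 mm from it towards the robot (-x). Four gaps 62 mm wide, no floor (table), open in front, centres at y = +105, +35, -35, -105 mm. Origin on the table, middle of the back wall's front face; x points into the gaps, y to the left. Rail on the back wall: x 1 to 15 mm, top at z 62 mm
- pad_a: ivory rail pad over the first gap from the left (+y end), flush with the top of the rail; 14 x 30 x 12 mm, origin at its centre, 6 mm under its top, which is 62 mm above the table; fixed to the rack
- pad_b: ivory rail pad over the second gap from the left (+y end), flush with the top of the rail; 14 x 30 x 12 mm, origin at its centre, 6 mm under its top, which is 62 mm above the table; fixed to the rack
- pad_c: ivory rail pad over the third gap from the left (+y end), flush with the top of the rail; 14 x 30 x 12 mm, origin at its centre, 6 mm under its top, which is 62 mm above the table; fixed to the rack
- pad_d: ivory rail pad over the fourth gap from the left (+y end), flush with the top of the rail; 14 x 30 x 12 mm, origin at its centre, 6 mm under its top, which is 62 mm above the table; fixed to the rack
- brass_post: brass post with a ball on top, 26 mm wide, 73 mm high, fixed on the table at one end of the rail (rack x 8 mm, y +160 or -160 mm); the gaps are counted from this end, whichever it is. Origin at the centre of its underside
- black_post: the same post in black at the other end of the rail. Origin at the centre of its underside
- blue_box: dark blue ring box with a gold seam, 50 x 50 x 42 mm, about 60 g, loose on the table in front of the rack and roughly square to it, not always in line with the right gap; origin at the centre of its underside, axes along its sides, z up. Fully home, its origin is at rack x = -25 mm
- red_box: burgundy ring box of the same size, loose in an outermost gap of the rack; leave it. Origin at the centre of its underside
- tea_light: tea light in a silver cup, 38 mm across, 16 mm high, loose in the other outermost gap; leave it. Origin at the centre of its underside
- note_pad: block of yellow price slips, 63 x 63 x 27 mm, loose at the left; leave it. Origin at the centre of its underside
- ribbon_tape: small roll of black cloth tape, 53 mm across, 19 mm high, loose at the right; leave it. Origin at the centre of its underside
Things that resemble listed ones, but are neither listed nor needed, are in the scene too. Of the things that look like the blue_box, the larger one is meant. Several things have the shape of the brass_post; the one meant has the colours described above.

How it is judged (in metres and radians):
On the way, in this order (a step that is already met when the one before it is completed fails the run):
1. a finger touches the pad over the first gap from the brass post (((y of brass_post in the frame of rack above 0 m and contact force between the fingers and pad_a above 0.3 N) or (not (y of brass_post in the frame of rack above 0 m) and contact force between the fingers and pad_d above 0.3 N))), for 0.05 s.
2. then the pad over the second gap (((y of brass_post in the frame of rack above 0 m and contact force between the fingers and pad_b above 0.3 N) or (not (y of brass_post in the frame of rack above 0 m) and contact force between the fingers and pad_c above 0.3 N))), for 0.05 s.
3. then the pad over the third gap (((y of brass_post in the frame of rack above 0 m and contact force between the fingers and pad_c above 0.3 N) or (not (y of brass_post in the frame of rack above 0 m) and contact force between the fingers and pad_b above 0.3 N))), for 0.05 s.
4. then the blue box stands fully home in the third gap (((y of brass_post in the frame of rack above 0 m and (x of blue_box in the frame of rack between -0.031 and -0.018 m and y of blue_box in the frame of rack between -0.044 and -0.026 m)) or (not (y of brass_post in the frame of rack above 0 m) and (x of blue_box in the frame of rack between -0.031 and -0.018 m and y of blue_box in the frame of rack between 0.026 and 0.044 m))) and (angle between the x axis of blue_box and the x axis of rack, either way round below 0.15 rad or angle between the x axis of blue_box and the y axis of rack, either way round below 0.15 rad) and height (world z) of blue_box below 0.004 m and angle between blue_box's own z axis and vertical below 0.1 rad and linear speed of blue_box below 0.02 m/s), for 0.2 s.
At the end, for the whole second after the job is handed in: The blue ring box stands on the table at rest in the third gap counted from the brass post: within 9 mm of the gap's centre line, within 6 mm of touching the back wall, square to the rack within 0.15 rad, upright (all of step 4).
It fails at once if the blue box is lifted or tipped (height (world z) of blue_box above 0.012 m or angle between blue_box's own z axis and vertical above 0.35 rad).
It fails at once if the pad over the fourth gap from the brass post is touched ((y of brass_post in the frame of rack above 0 m and contact force between the fingers and pad_d above 1 N) or (not (y of brass_post in the frame of rack above 0 m) and contact force between the fingers and pad_a above 1 N)).
It fails at once if another loose thing is moved more than 15 mm (distance of any of red_box, tea_light, note_pad, ribbon_tape from where it was at the start of the episode above 0.015 m).
It also fails if it takes over 64 s, if anything falls off the work surface, if the arm or the gripper's body presses on something with over 40 N, if the wrist force passes 120 N, or if a joint passes its speed limit or range.

ROBOT

A 6-joint arm with a two-finger parallel gripper is mounted at the origin on a cart in front of the work surface, level with it; the furniture and walls round the work are solid. World frame = base frame: x ahead of the robot, y to its left, z up, the work surface at z = 0. Lengths are in mm, angles in rad, forces in N, time in s.
With the tool pointing down it reaches from about 350 to 875 mm from the base axis. Payload 4.2 kg.
Tool frame: the origin (TCP) lies at the very end of the fingers, on their centre line; the grasp point (between the pads) lies 19 mm behind it; z points along the fingers, y is the direction in which the jaws open and shut (so a half turn about z gives the same grasp; the last joint's range is limited). The gripper opens to 85 mm and grips with 20 to 120 N. Pads are 22 mm wide; open, the fingers measure 114 mm over their backs; the gripper's body (76 mm by 85 mm) begins 54 mm behind the grasp point. The pads swing forward as they close: fully open they stand 13 mm farther back than shut.
Start: joints at [-1.023, 0.385, 0.008, 0, -1.194, -0.259], TCP at [178.017, -599.09, 231.312] pointing down, gripper open.
Joint ranges: [-3.14, 3.14], [-1.21, 2.06], [-1.07, 1.41], [-3.16, 2.05], [-2.99, -0.16], [-3.1, 3.1]. Speed limits (rad/s): [2.79, 2.79, 3.14, 3.14, 3.14, 3.14].

INTERFACE

Orientations are given as a unit quaternion [x, y, z, w].
In Python, from bench import arm gives the robot as it stands.
- The arm moves only by the tool apply_moves, never from a script. Its argument "plan" is one flat list of numbers, 5 for each row, row after row: the gripper's target within -1 to 1 (shut at 1, half-way at 0, fully open at -1), then the shift along the world's x, y, z in m, then the turn about the world's z in degrees. A call has 1 to 8 rows; each row is the pose to reach, as a shift and turn from the pose commanded when the call began; what a row does not reach only later rows make up. A row lasts 1/12 s, in which the tool goes at most 41.7 mm and 7.16 degrees, less where a joint would pass 70% of its speed; a pose out of reach is approached as far as the arm can. A call with a gripper value outside its range is refused whole. The fingers move at their own pace and stop on an object; the grip force is fixed at half the most. Time passes only in rows, so rows that repeat a pose let the fingers close. It gives the time, the measured TCP pose, the force and the opening at its end, in the units of the state.
- arm.read_state(): the state, without advancing time (a new reading comes with each control period).
- arm.get_image(name): name is "side" or "top" or "wrist"; returns a dict with "color" (384x512x3 uint8, red, green, blue), "range_z" (384x512 float32, mm along the optical axis (not along the pixel's ray), 0 where there is no reading), "camera_matrix" (3x3 intrinsics, pixels), "camera_from_world" (4x4, takes a point from world to camera coordinates); the wrist camera has in their place "mount" (4x4, takes a point from camera to tool coordinates, whose origin is the TCP and whose axes are the flange's). Camera axes: x right, y down, z forward; pixel columns grow to the right and rows downward; lengths in mm; the calibration is good to about 2 mm. A picture is of the moment at which its call begins: read the wrist's pose just before it.
- arm.job_done(): hands the job in, once; it reports no verdict.
The state is a dict: "clock": time; "joints": joint angles; "joint_vel": joint speeds; "joint_efforts": joint torques, N m; "position": TCP position; "ee_rot": TCP orientation; "contact_force": force on the tool from outside, world axes, zero at the start; "wrist_torque": the same for the moment, N m; "gripper_width": finger opening in mm.
Only numpy, scipy, OpenCV 4.12 (cv2) and the standard library are available. Lean on these libraries where they do the work, as an engineer would, in place of code of your own. Each camera call takes 0.05 s, during which the arm holds its last target.

## Working session

There is one attempt and no reset: what is moved stays moved. The work goes in short steps, Python scripts to look and compute and a tool call to move; the robot and the scene stay as the last step left them, time stands still between calls to the robot, and variables do not carry over. Pictures are saved under pics/ and viewed, and the job is handed in when it is done.

Besides the shell and the picture viewer there is one more tool, called after "Request:" in YAML: its name, and indented under it one key for each argument. apply_moves: Moves the arm, as the interface text tells. Its arguments: {"type":"object","properties":{"plan":{"type":"array","items":{"type":"number"}}},"required":["plan"]}

```bash
mkdir -p pics; ls
cat > h.py <<'E'
import numpy as np, cv2
from bench import arm
def save(im,name): cv2.imwrite('pics/'+name,cv2.cvtColor(im,cv2.COLOR_RGB2BGR))
def ray(im,u,v):
    K=im['camera_matrix'];T=np.linalg.inv(im['camera_from_world'])
    d=T[:3,:3]@(np.linalg.inv(K)@[u,v,1.]);return T[:3,3],d
def onplane(im,u,v,z):
    o,d=ray(im,u,v);return o+d*(z-o[2])/d[2]
def depthpt(im,u,v):
    o,d=ray(im,u,v);return o+d*im['range_z'][int(round(v)),int(round(u))]
E
python3 - <<'E'
from h import *
import pickle
s=arm.read_state();print(s)
for n in ['side','top']:
    im=arm.get_image(n);save(im['color'],n+'0.png');pickle.dump(im,open(n+'0.pkl','wb'))
    print(n,im['camera_matrix'],im['camera_from_world'])
E
```

```text
pics
{'clock': 0.0, 'joints': array([-1.02341839e+00,  3.85549650e-01,  6.63813339e-03, -4.93549157e-04,
       -1.19399822e+00, -2.58580178e-01]), 'joint_vel': array([ 1.19407826e-03,  1.11912649e-03,  3.43838956e-05, -6.55032328e-04,
        7.58612693e-04, -1.54109984e-03]), 'joint_efforts': array([ 7.40970117e-04, -3.92290449e+01,  1.88402313e+01,  4.18630600e+00,
       -4.64642682e-03, -6.57788107e-06]), 'position': array([ 177.84146695, -598.56037087,  230.23137594]), 'ee_rot': array([-1.43807414e-01,  9.89605102e-01,  1.06200619e-03, -2.03403501e-04]), 'contact_force': array([-0.78452074, -0.49499394, -0.59415987]), 'wrist_torque': array([0.054414  , 0.02665425, 0.00035466]), 'gripper_width': 85.54163261350615}
side [[347.43264458   0.         257.73402185]
 [  0.         347.43264458 193.08001951]
 [  0.           0.           1.        ]] [[ 9.77688785e-01 -2.09758187e-01  1.12313254e-02 -5.38257588e+02]
 [-1.32931685e-01 -6.59226400e-01 -7.40101156e-01 -3.70857265e+01]
 [ 1.62646263e-01  7.22095600e-01 -6.72401767e-01  1.12806530e+03]
 [ 0.00000000e+00  0.00000000e+00  0.00000000e+00  1.00000000e+00]]
top [[393.17109239   0.         249.18825237]
 [  0.         393.17109239 192.91768835]
 [  0.           0.           1.        ]] [[ 7.76130638e-03 -9.99959581e-01  4.53859950e-03 -2.11771751e+02]
 [-9.81772743e-01 -8.48192244e-03 -1.89869264e-01  4.91419076e+02]
 [ 1.89900085e-01 -2.98223976e-03 -9.81798892e-01  8.93285674e+02]
 [ 0.00000000e+00  0.00000000e+00  0.00000000e+00  1.00000000e+00]]
```

View pics/top0.png

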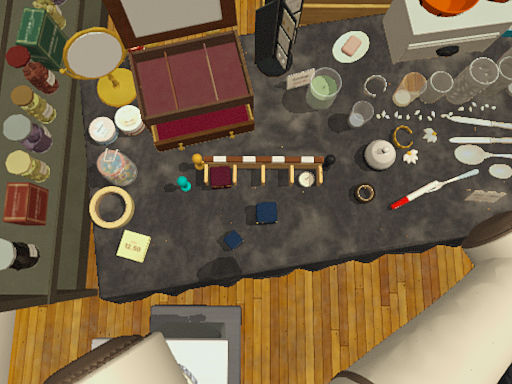

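View pics/side0.png

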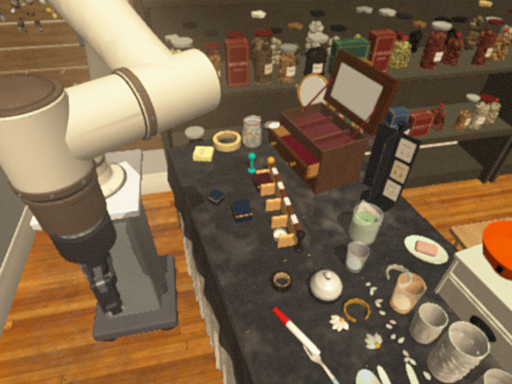

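Run:
```python
from h import *
import pickle
t=pickle.load(open('top0.pkl','rb'));s=pickle.load(open('side0.pkl','rb'))
c=cv2.resize(t['color'][145:255,170:345],None,fx=4.5,fy=4.5,interpolation=cv2.INTER_CUBIC);save(c,'topcrop.png')
c=cv2.resize(s['color'][145:255,195:315],None,fx=5,fy=5,interpolation=cv2.INTER_CUBIC);save(c,'sidecrop.png')
for u,v in [(197,160),(330,160),(222,159),(249,159),(278,159),(305,159),(266,212),(233,240),(184,184),(220,178),(306,179),(240,200)]:
    print(u,v,depthpt(t,u,v).round(1))
```

```text
197 160 [568.2 -82.8  66.7]
330 160 [ 570.1 -399.    70. ]
222 159 [ 573.1 -141.8   60. ]
249 159 [ 573.4 -206.6   60.8]
278 159 [ 574.5 -276.3   59.4]
305 159 [ 574.5 -341.    61.2]
266 212 [ 448.3 -248.3   41.1]
233 240 [ 381.8 -170.2   32.3]
184 184 [510.6 -53.4  61.6]
220 178 [ 530.8 -136.6   40.3]
306 179 [ 538.1 -350.7    5.9]
240 200 [ 484.4 -184.9   -2.1]
```

View pics/topcrop.png

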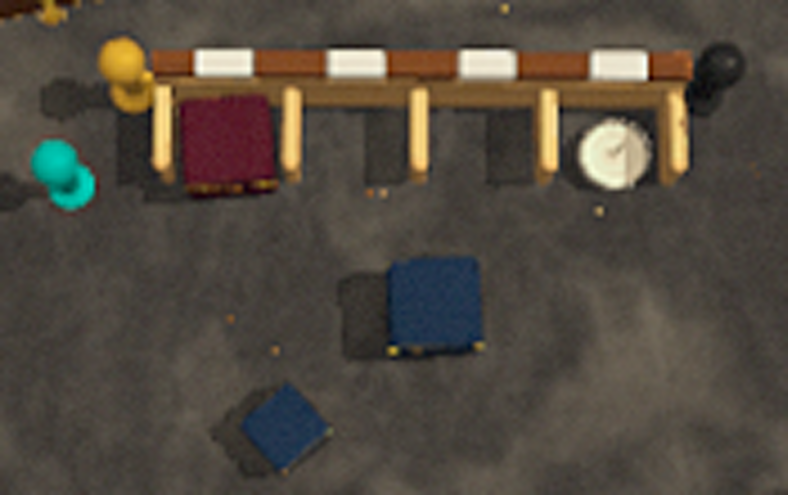

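View pics/sidecrop.png

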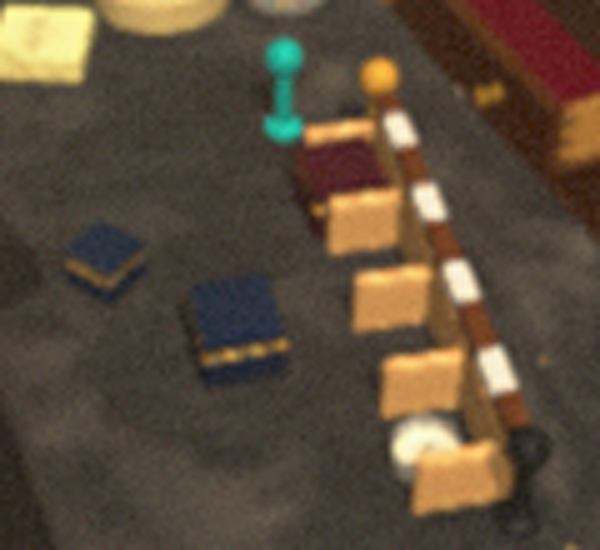

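```bash
cat > meas.py <<'E'
from h import *
import sys
def comps(im,mask,roi,amin):
    u0,u1,v0,v1=roi;m=np.zeros(mask.shape,np.uint8);m[v0:v1,u0:u1]=mask[v0:v1,u0:u1]
    n,l,st,c=cv2.connectedComponentsWithStats(m)
    return [(c[i],st[i],l==i) for i in range(1,n) if st[i,4]>=amin]
def tri(a,pa,b,pb):
    o1,d1=ray(a,*pa);o2,d2=ray(b,*pb);A=np.stack([d1,-d2],1)
    x=np.linalg.lstsq(A,o2-o1,rcond=None)[0];p,q=o1+d1*x[0],o2+d2*x[1];return (p+q)/2,np.linalg.norm(p-q)
E
python3 - <<'E'
from meas import *
import pickle
t=pickle.load(open('top0.pkl','rb'));s=pickle.load(open('side0.pkl','rb'))
def white(im):
    h=cv2.cvtColor(im['color'],cv2.COLOR_RGB2HSV);return ((h[...,1]<60)&(h[...,2]>140)).astype(np.uint8)
def blue(im):
    h=cv2.cvtColor(im['color'],cv2.COLOR_RGB2HSV);return ((h[...,0]>100)&(h[...,0]<130)&(h[...,1]>110)&(h[...,2]>35)).astype(np.uint8)
tp=sorted([c for c in comps(t,white(t),(205,320,150,170),20)],key=lambda c:c[0][0])
sp=sorted([c for c in comps(s,white(s),(262,305,160,230),8)],key=lambda c:c[0][1])
print([ (c[0].round(1),c[1][4]) for c in tp]);print([(c[0].round(1),c[1][4]) for c in sp])
P=[]
for c in tp: P.append(onplane(t,*c[0],62))
P=np.array(P);print(P.round(1))
if len(sp)==len(tp):
    for a,b in zip(tp,sp): print(*tri(t,a[0],s,b[0]))
for im,n,roi in((t,'t',(210,300,190,260)),(s,'s',(200,262,180,230))):
  for c,st,m in comps(im,blue(im),roi,20):
    p=np.argwhere(m)[:,::-1].astype(np.float32)
    ctr=cv2.minAreaRect(p);print(n,c,st,ctr)
    # top face pixels by depth
    w=np.array([depthpt(im,u,v) for u,v in p]);q=w[abs(w[:,2]-41)<5]
    print('z',np.percentile(w[:,2],[5,50,95]))
    pl=np.array([onplane(im,u,v,np.median(w[:,2]))[:2] for u,v in p[abs(w[:,2]-np.median(w[:,2]))<5]],np.float32)
    print('top rect',cv2.minAreaRect(pl),pl.mean(0))
# ball
h=cv2.cvtColor(t['color'],cv2.COLOR_RGB2HSV)
d=[depthpt(t,u,170) for u in (206,235,263,291,320)];print(np.round(d,1))
E
```

```text
[(array([219.1, 158.5]), np.int32(77)), (array([248.9, 158.5]), np.int32(77)), (array([277.9, 159. ]), np.int32(88)), (array([307. , 159.1]), np.int32(89))]
[(array([274.8, 170.3]), np.int32(19)), (array([280.6, 184.9]), np.int32(29)), (array([287. , 200.4]), np.int32(34)), (array([294.2, 218.4]), np.int32(38))]
[[ 573.8 -134.9   62. ]
 [ 574.3 -206.4   62. ]
 [ 573.8 -275.9   62. ]
 [ 574.2 -345.6   62. ]]
[ 574.49853404 -134.99647004   62.60741445] 1.738418775553449
[ 574.37802974 -206.42774956   63.19589429] 0.893682363860085
[ 574.07306911 -275.81629384   64.40555937] 1.8300951645368422
[ 574.69172837 -345.58345549   62.77329048] 1.3955846729366
t [266.14666667 211.98933333] [256 202  21  21 375] ((266.0, 212.0), (20.0, 20.0), 90.0)
z [37.10118761 40.68534083 43.8259665 ]
top rect ((449.70184326171875, -248.28611755371094), (45.82700729370117, 47.8195915222168), 0.47621679306030273) [ 448.8932  -248.74225]
t [232.4921466  239.52356021] [224 231  18  18 191] ((232.47344970703125, 239.3982391357422), (13.64045238494873, 14.487102508544922), 48.8140754699707)
z [26.41842816 29.50868212 32.64018141]
top rect ((383.6900329589844, -169.1068878173828), (32.54496383666992, 33.65709686279297), 41.598758697509766) [ 383.20624 -168.97849]
[[ 551.7 -101.5   35.8]
 [ 551.6 -172.7   38.5]
 [ 551.8 -241.    40.1]
 [ 552.2 -309.3   41.1]
 [ 552.7 -379.9   41.7]]
```

Run:
```python
from h import *
import pickle
t=pickle.load(open('top0.pkl','rb'))
for u,v in [(160,130),(195,142),(200,120),(240,128),(245,100),(245,50),(200,20),(230,35),(115,90),(265,70),(300,78),(325,90),(360,115)]:
    print(u,v,depthpt(t,u,v).round(0))
w=arm.get_image('wrist');print(w['mount'].round(2));save(w['color'],'w0.png')
```

```text
160 130 [636.   5.  85.]
195 142 [606. -80.  88.]
200 120 [662. -89.  85.]
240 128 [ 632. -185.  113.]
245 100 [ 682. -196.  154.]
245 50 [ 897. -193.   -1.]
200 20 [838. -99. 213.]
230 35 [ 835. -161.  163.]
115 90 [768. 143.  19.]
265 70 [ 832. -247.   11.]
300 78 [ 801. -337.   29.]
325 90 [ 755. -395.   57.]
360 115 [ 708. -493.   11.]
[[ 0.0000e+00 -9.5000e-01 -3.1000e-01  7.9180e+01]
 [ 1.0000e+00  0.0000e+00  0.0000e+00  9.0000e-02]
 [ 0.0000e+00 -3.1000e-01  9.5000e-01 -1.4334e+02]
 [ 0.0000e+00  0.0000e+00  0.0000e+00  1.0000e+00]]
```

Request:
apply_moves:
  plan: [1,0.03,0.04,0,-4,1,0.06,0.07,0,-10,1,0.09,0.1,0,-16.5,1,0.12,0.14,0,-16.5,1,0.14,0.18,0,-16.5,1,0.16,0.21,0,-16.5,1,0.18,0.25,0,-16.5,1,0.2,0.28,0,-16.5]

```text
clock: 0.82
position: [371.0, -328.6, 231.2]
ee_rot: [-0.0, 1.0, 0.0, -0.0]
contact_force: [1.6, 0.1, -0.6]
gripper_width: 0.3
```

Run:
```python
from h import *
import pickle
for n in('top','side'):
    t=pickle.load(open(n+'0.pkl','rb'))
    P=np.array([depthpt(t,u,v) for v in range(384) for u in range(512) if t['range_z'][v,u]>0])
    for x0 in range(585,680,10):
        k=(P[:,0]>=x0)&(P[:,0]<x0+10)&(P[:,1]<-60)&(P[:,1]>-350)
        q=P[k]; print(n,x0,[(y,int(np.percentile(q[(q[:,1]>=y)&(q[:,1]<y+30),2],98)) if ((q[:,1]>=y)&(q[:,1]<y+30)).any() else None) for y in range(-340,-60,30)])
```

```text
top 585 [(-340, None), (-310, None), (-280, None), (-250, None), (-220, None), (-190, None), (-160, None), (-130, None), (-100, 67), (-70, -1)]
top 595 [(-340, 3), (-310, 4), (-280, 2), (-250, 2), (-220, 3), (-190, 2), (-160, 3), (-130, 2), (-100, 127), (-70, 129)]
top 605 [(-340, 2), (-310, 3), (-280, 3), (-250, 3), (-220, 2), (-190, 107), (-160, 2), (-130, 128), (-100, 130), (-70, 130)]
top 615 [(-340, 3), (-310, 2), (-280, 2), (-250, 4), (-220, 3), (-190, 107), (-160, 129), (-130, 131), (-100, 129), (-70, 2)]
top 625 [(-340, 3), (-310, 2), (-280, 3), (-250, 3), (-220, 126), (-190, 130), (-160, 130), (-130, 129), (-100, 86), (-70, 86)]
top 635 [(-340, 2), (-310, 2), (-280, 3), (-250, 2), (-220, 130), (-190, 129), (-160, 2), (-130, 87), (-100, 88), (-70, 88)]
top 645 [(-340, 2), (-310, 2), (-280, 3), (-250, 2), (-220, 129), (-190, 85), (-160, 87), (-130, 87), (-100, 172), (-70, 173)]
top 655 [(-340, 3), (-310, 2), (-280, 2), (-250, 4), (-220, 123), (-190, 87), (-160, 87), (-130, 172), (-100, 173), (-70, 170)]
top 665 [(-340, 3), (-310, 3), (-280, 2), (-250, 2), (-220, 123), (-190, 1
[... 771 characters left out ...]
, 128), (-190, 130), (-160, 130), (-130, 3), (-100, 3), (-70, 2)]
side 635 [(-340, 3), (-310, 3), (-280, 4), (-250, 3), (-220, 130), (-190, 129), (-160, 2), (-130, 4), (-100, 3), (-70, 78)]
side 645 [(-340, 3), (-310, 2), (-280, 3), (-250, 3), (-220, 126), (-190, 2), (-160, 2), (-130, 60), (-100, 173), (-70, 174)]
side 655 [(-340, 3), (-310, 2), (-280, 2), (-250, 3), (-220, 124), (-190, 2), (-160, 168), (-130, 173), (-100, 173), (-70, 88)]
side 665 [(-340, 3), (-310, 2), (-280, 2), (-250, 3), (-220, 125), (-190, 171), (-160, 173), (-130, 173), (-100, 88), (-70, 87)]
side 675 [(-340, 3), (-310, 2), (-280, 4), (-250, 2), (-220, 171), (-190, 173), (-160, 168), (-130, 88), (-100, 87), (-70, 87)]
```

Request:
apply_moves:
  plan: [1,0.03,0.028,-0.01,0,1,0.06,0.056,-0.03,0,1,0.09,0.084,-0.05,0,1,0.12,0.112,-0.07,0,1,0.15,0.14,-0.09,0,1,0.18,0.168,-0.11,0,1,0.188,0.176,-0.13,0,1,0.188,0.176,-0.13,0]

```text
clock: 1.48
position: [559.2, -150.9, 95.1]
ee_rot: [-0.002, 1.0, 0.001, -0.004]
contact_force: [-0.0, -0.2, -1.3]
gripper_width: -0.2
```

Run:
```python
from h import *
s=arm.read_state();print(s['position'],s['contact_force'],s['ee_rot'],s['clock'])
im=arm.get_image('side');save(cv2.resize(im['color'][90:240,190:390],None,fx=4,fy=4),'s1.png')
im=arm.get_image('top');save(cv2.resize(im['color'][90:260,130:345],None,fx=3.5,fy=3.5),'t1.png')
s=arm.read_state();print(s['position'],s['contact_force'])
```

```text
[ 559.2345956  -150.8890592    95.12380754] [-0.00714809 -0.19875455 -1.31367504] [-2.25492426e-03  9.99988572e-01  6.27620249e-04 -4.16866740e-03] 1.4833
[ 558.38418766 -153.7349105    99.32710607] [0.23339271 0.14668032 0.5660738 ]
```

View pics/s1.png

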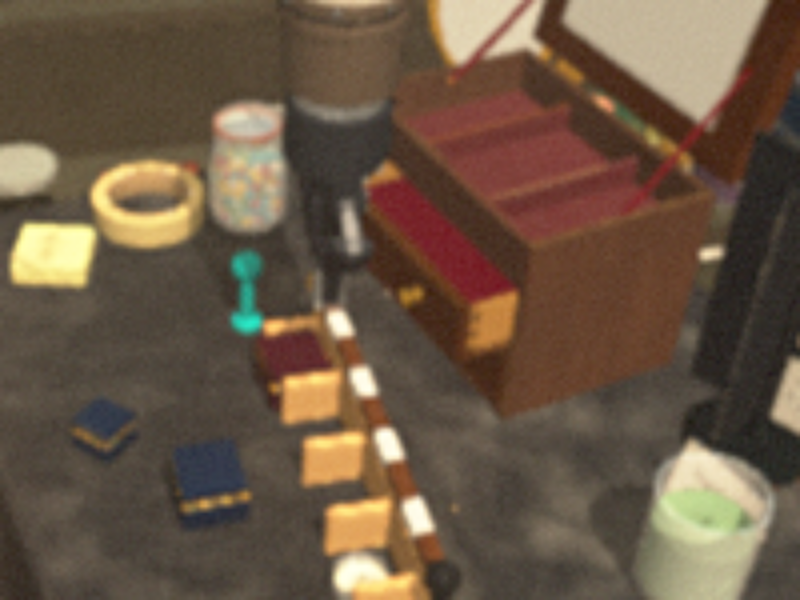

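View pics/t1.png

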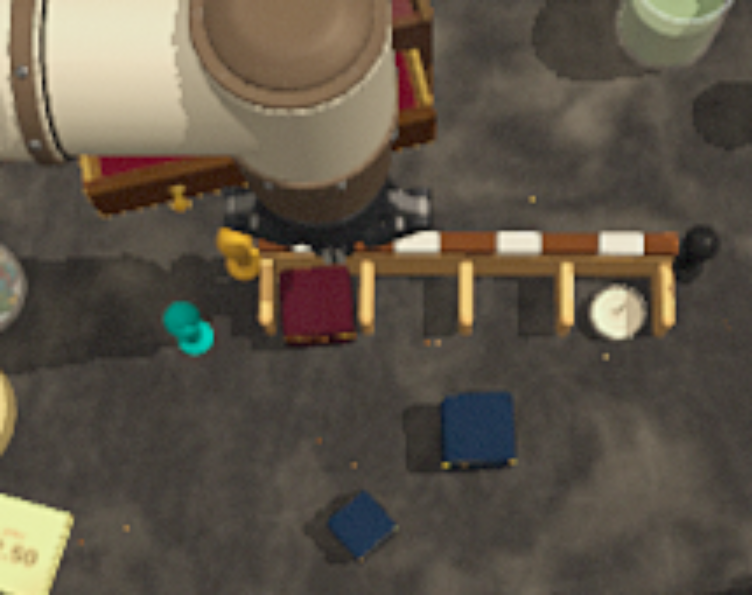

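Run:
```python
from h import *
s=arm.read_state();print(s['position'],s['contact_force'],s['clock'])
im=arm.get_image('top')
for u,v in [(130+240//3.5,90+210/3.5),(130+418/3.5,90+215/3.5),(130+300/3.5,90+225/3.5),(224,162),(223,164)]: print(depthpt(im,u,v).round(0))
im2=arm.get_image('side')
for im in (im,im2):
    P=np.array([depthpt(im,u,v) for v in range(384) for u in range(512) if im['range_z'][v,u]>0])
    for z in range(70,260,15):
        q=P[(P[:,2]>=z)&(P[:,2]<z+15)&(P[:,0]>480)&(P[:,0]<598)&(P[:,1]<-60)&(P[:,1]>-260)]
        if len(q)>3: print(z,len(q),np.percentile(q[:,:2],[2,98],axis=0).round(0).tolist())
print(arm.read_state()['position'])
```

```text
[ 558.38418766 -153.7349105    99.32710607] [0.23339271 0.14668032 0.5660738 ] 1.5833
[ 554. -101.  192.]
[ 553. -207.  191.]
[ 523. -144.  267.]
[ 548. -151.  125.]
[ 567. -143.   36.]
70 26 [[567.0, -88.0], [579.0, -75.0]]
100 16 [[548.0, -166.0], [554.0, -144.0]]
115 15 [[548.0, -163.0], [552.0, -142.0]]
130 11 [[547.0, -171.0], [552.0, -143.0]]
145 44 [[546.0, -190.0], [560.0, -118.0]]
160 63 [[544.0, -204.0], [556.0, -108.0]]
175 100 [[547.0, -214.0], [571.0, -94.0]]
190 155 [[548.0, -214.0], [571.0, -95.0]]
205 39 [[548.0, -196.0], [566.0, -113.0]]
220 22 [[522.0, -190.0], [551.0, -127.0]]
235 79 [[522.0, -191.0], [552.0, -124.0]]
250 85 [[522.0, -191.0], [553.0, -124.0]]
100 22 [[546.0, -168.0], [567.0, -159.0]]
115 31 [[546.0, -171.0], [564.0, -156.0]]
130 15 [[545.0, -171.0], [564.0, -153.0]]
145 34 [[544.0, -192.0], [565.0, -125.0]]
160 47 [[540.0, -206.0], [568.0, -117.0]]
175 62 [[540.0, -217.0], [573.0, -112.0]]
190 101 [[538.0, -217.0], [576.0, -146.0]]
205 76 [[539.0, -198.0], [576.0, -148.0]]
220 58 [[522.0, -194.0], [576.0, -165.0]]
235 132 [[521.0, -194.0], [587.0, -158.0]]
250 138 [[520.0, -194.0], [589.0, -157.0]]
[ 558.72210685 -155.13653897  101.82184872]
```

Request:
apply_moves:
  plan: [1,0.007,0.009,0,0,1,0.013,0.018,-0.005,0,1,0.013,0.018,-0.015,0,1,0.013,0.018,-0.025,0,1,0.013,0.018,-0.03,0,1,0.013,0.018,-0.03,0,1,0.013,0.018,-0.03,0,1,0.013,0.018,-0.03,0]

```text
clock: 2.35
position: [571.9, -137.0, 71.3]
ee_rot: [-0.0, 1.0, -0.0, 0.0]
contact_force: [0.0, 0.9, 0.6]
gripper_width: 0.1
```

Well placed at 9 mm above the rail; descend gently.

Request:
apply_moves:
  plan: [1,0,0.001,-0.004,0,1,0,0.001,-0.007,0,1,0,0.001,-0.009,0,1,0,0.001,-0.01,0,1,0,0.001,-0.011,0,1,0,0.001,-0.011,0,1,0,0.001,-0.011,0]

```text
clock: 2.93
position: [571.7, -135.7, 62.1]
ee_rot: [-0.001, 1.0, -0.0, 0.0]
contact_force: [-4.0, 1.5, 9.8]
gripper_width: 0.3
```

Request:
apply_moves:
  plan: [1,0,-0.008,0,0,1,0,-0.018,0,0,1,0,-0.028,0,0,1,0,-0.038,0,0,1,0,-0.048,0,0,1,0,-0.058,0,0,1,0,-0.066,0,0,1,0,-0.071,0,0]

```text
clock: 3.6
position: [573.6, -206.7, 62.1]
ee_rot: [-0.001, 1.0, -0.0, 0.002]
contact_force: [-0.4, 4.0, 7.7]
gripper_width: -0.2
```

Request:
apply_moves:
  plan: [1,0,0,0,0,1,0,0,0,0]

```text
clock: 3.77
position: [573.6, -207.3, 62.1]
ee_rot: [-0.001, 1.0, -0.001, 0.002]
contact_force: [0.8, -1.2, 6.2]
gripper_width: 0.3
```

Request:
apply_moves:
  plan: [1,0,-0.008,0,0,1,0,-0.018,0,0,1,0,-0.028,0,0,1,0,-0.038,0,0,1,0,-0.048,0,0,1,0,-0.058,0,0,1,0,-0.065,0,0,1,0,-0.068,0,0]

```text
clock: 4.43
position: [573.4, -274.9, 62.1]
ee_rot: [-0.0, 1.0, -0.0, 0.002]
contact_force: [-1.2, 4.7, 7.9]
gripper_width: -0.1
```

Request:
apply_moves:
  plan: [1,0,0,0,0,1,0,0,0,0]

```text
clock: 4.6
position: [573.4, -275.1, 62.1]
ee_rot: [-0.001, 1.0, -0.001, 0.002]
contact_force: [0.3, 0.4, 5.7]
gripper_width: 0.1
```

Request:
apply_moves:
  plan: [1,0,0,0.03,0,1,-0.01,0.01,0.05,0,1,-0.04,0.03,0.05,0,1,-0.07,0.05,0.05,0,1,-0.1,0.07,0.05,0,1,-0.124,0.077,0.05,0,1,-0.124,0.077,0.03,0,1,-0.124,0.077,0.02,0]

```text
clock: 5.27
position: [446.2, -197.0, 80.1]
ee_rot: [-0.001, 1.0, 0.0, 0.0]
contact_force: [-0.0, -0.4, 0.4]
gripper_width: 0.3
```

```bash
cat > box.py <<'E'
from meas import *
def box(roiT=(200,330,165,245)):
    t=arm.get_image('top');h=cv2.cvtColor(t['color'],cv2.COLOR_RGB2HSV)
    m=((h[...,0]>100)&(h[...,0]<130)&(h[...,1]>110)&(h[...,2]>35)).astype(np.uint8)
    for c,st,k in comps(t,m,roiT,30):
        p=np.argwhere(k)[:,::-1];w=np.array([depthpt(t,u,v) for u,v in p]);z=np.median(w[:,2])
        pl=np.array([onplane(t,u,v,42)[:2] for u,v in p[abs(w[:,2]-z)<6]],np.float32)
        print('px',c.round(1),st[4],'z',z.round(1),'mean',pl.mean(0).round(1),'rect',cv2.minAreaRect(pl))
    return t
E
python3 - <<'E'
from box import *
t=box();save(cv2.resize(t['color'][130:260,170:345],None,fx=4,fy=4),'t2.png')
print(arm.read_state()['position'])
E
```

```text
px [267.3 215.8] 201 z 41.0 mean [ 439.4 -251.8] rect ((448.30548095703125, -249.34854125976562), (43.33303451538086, 45.39474868774414), 0.4759911298751831)
px [232.7 238.6] 166 z 29.4 mean [ 384.4 -169.8] rect ((383.4173278808594, -169.3406982421875), (31.7316837310791, 31.487716674804688), 45.667335510253906)
[ 445.59575061 -197.02179634   78.32573139]
```

View pics/t2.png

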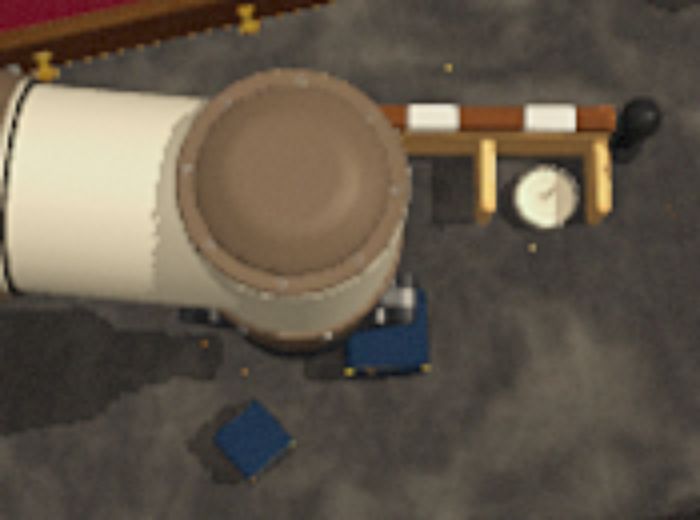

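Request:
apply_moves:
  plan: [1,0,0,-0.02,0,1,0,0,-0.04,0,1,0,0,-0.055,0,1,0,0,-0.065,0,1,0,0,-0.07,0,1,0,0,-0.07,0,1,0,0,-0.07,0,1,0,0,-0.07,0]

```text
clock: 5.98
position: [448.6, -197.8, 11.1]
ee_rot: [-0.001, 1.0, -0.0, 0.001]
contact_force: [-0.7, 0.6, -0.4]
gripper_width: 0.1
```

Request:
apply_moves:
  plan: [1,0,-0.007,0,0,1,0,-0.013,0,0,1,0,-0.018,0,0,1,0,-0.022,0,0,1,0,-0.026,0,0,1,0,-0.03,0,0,1,0,-0.033,0,0,1,0,-0.035,0,0]

```text
clock: 6.65
position: [447.8, -233.1, 10.3]
ee_rot: [-0.0, 1.0, 0.0, -0.0]
contact_force: [1.1, 1.5, 0.2]
gripper_width: 0.2
```

Run:
```python
from box import *
t=box();save(cv2.resize(t['color'][130:260,170:345],None,fx=4,fy=4),'t3.png')
s=arm.get_image('side');save(cv2.resize(s['color'][145:255,195:315],None,fx=5,fy=5),'s3.png')
print(arm.read_state()['position'],arm.read_state()['contact_force'])
```

```text
px [279.3 219. ] 91 z 40.8 mean [ 431.7 -279.6] rect ((432.83477783203125, -274.4012451171875), (16.74693489074707, 38.231929779052734), 0.47530266642570496)
px [232.5 238.5] 169 z 29.7 mean [ 384.6 -169.5] rect ((383.4228210449219, -169.33514404296875), (31.720977783203125, 31.48769760131836), 45.667381286621094)
[ 447.7483555  -233.02847034   10.22677515] [ 0.99665853 -0.74715598  0.22355599]
```

View pics/s3.png

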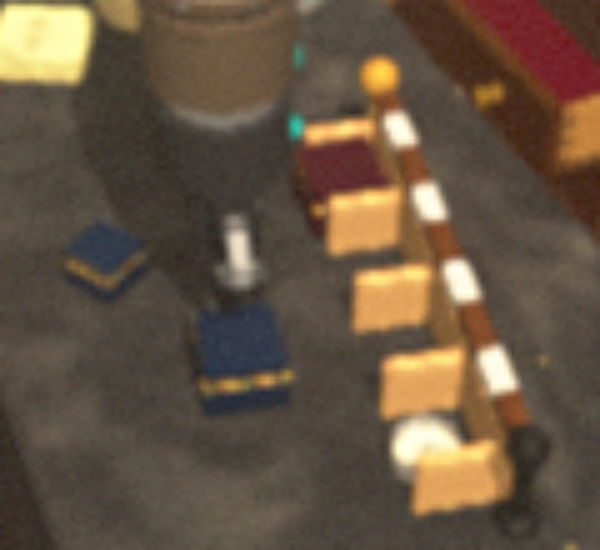

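View pics/t3.png

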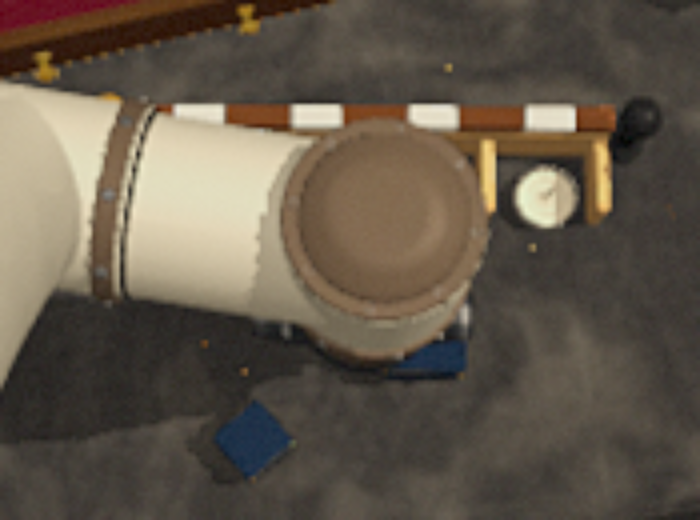

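Request:
apply_moves:
  plan: [1,0,-0.002,0,0,1,0,-0.004,0,0,1,0,-0.004,0,0,1,0,0.01,0,0,1,0,0.02,0.02,0,1,-0.01,0.02,0.05,0,1,-0.03,0.01,0.08,0,1,-0.06,-0.01,0.08,0]

```text
clock: 7.42
position: [393.0, -243.3, 95.5]
ee_rot: [-0.004, 1.0, -0.002, 0.006]
contact_force: [0.7, -1.3, 0.4]
gripper_width: -0.2
```

Request:
apply_moves:
  plan: [0.5,-0.03,-0.02,0,0,0.5,-0.04,-0.035,0,0,0.5,-0.04,-0.035,0,0,0.5,-0.04,-0.035,0,0]

```text
clock: 7.75
position: [347.5, -278.2, 90.6]
ee_rot: [0.0, 1.0, -0.0, 0.0]
contact_force: [0.5, 0.1, -0.1]
gripper_width: 21.5
```

Run:
```python
from box import *
t=box();save(cv2.resize(t['color'][130:260,170:345],None,fx=4,fy=4),'t4.png')
s=arm.read_state();print(s['position'],s['contact_force'],s['gripper_width'],s['clock'])
w=arm.get_image('wrist');save(w['color'],'w4.png')
```

```text
px [278.6 207.8] 165 z 40.8 mean [ 458.5 -278.9] rect ((455.87945556640625, -275.7481689453125), (45.49882507324219, 24.173561096191406), 89.92413330078125)
[ 348.11851914 -277.85068678   90.46685885] [0.62088837 0.61614911 0.62954178] 21.07413886894251 7.8
```

View pics/t4.png

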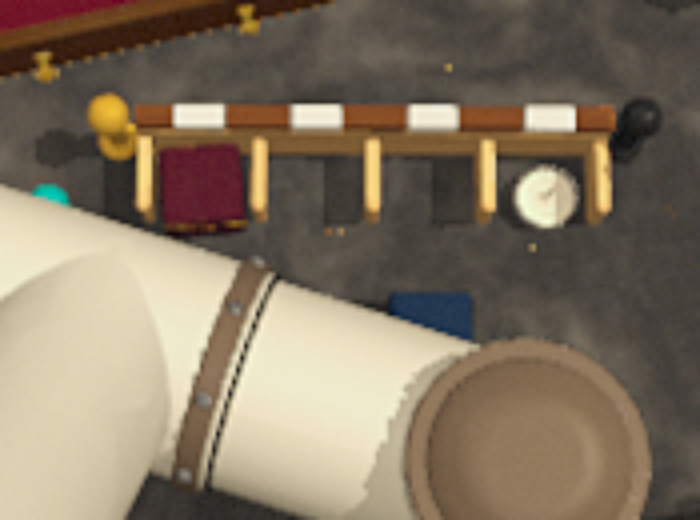

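View pics/w4.png

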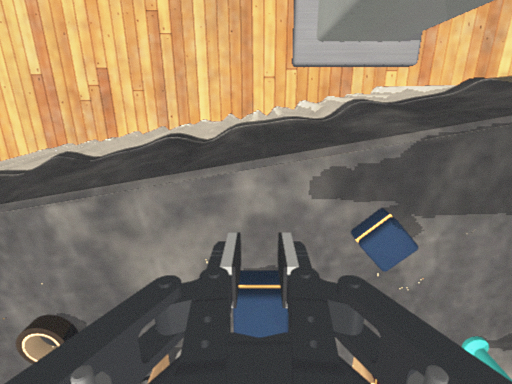

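Request:
apply_moves:
  plan: [0.5,0.02,0.001,0,0,0.5,0.04,0.0015,-0.02,0,0.5,0.04,0.0015,-0.04,0,0.5,0.04,0.0015,-0.06,0,0.5,0.04,0.0015,-0.075,0,0.5,0.04,0.0015,-0.08,0,0.5,0.04,0.0015,-0.08,0,0.5,0.04,0.0015,-0.08,0]

```text
clock: 8.52
position: [388.7, -276.0, 10.5]
ee_rot: [-0.001, 1.0, -0.0, 0.0]
contact_force: [-0.1, 0.4, 0.6]
gripper_width: 21.5
```

Request:
apply_moves:
  plan: [0.5,0.012,0,0,0,0.5,0.018,0,0,0,0.5,0.023,0,0,0,0.5,0.028,0,0,0,0.5,0.034,0,0,0,0.5,0.04,0,0,0,0.5,0.046,0,0,0,0.5,0.05,0,0,0]

```text
clock: 9.18
position: [438.8, -276.3, 10.4]
ee_rot: [-0.001, 1.0, -0.0, 0.0]
contact_force: [-0.1, -0.1, 0.3]
gripper_width: 21.4
```

Run:
```python
from box import *
t=box();save(cv2.resize(t['color'][130:260,170:345],None,fx=4,fy=4),'t5.png')
s=arm.get_image('side');save(cv2.resize(s['color'][145:255,195:315],None,fx=5,fy=5),'s5.png')
s=arm.read_state();print(s['position'],s['contact_force'],s['gripper_width'],s['clock'])
```

```text
px [232.6 238.6] 164 z 30.0 mean [ 384.4 -169.6] rect ((383.4219665527344, -169.33602905273438), (31.71851348876953, 31.48769760131836), 45.667381286621094)
[ 438.89931785 -276.30283351   10.30034374] [ 0.34588305  0.00535568 -0.44915427] 21.21179836487526 9.2833
```

View pics/t5.png

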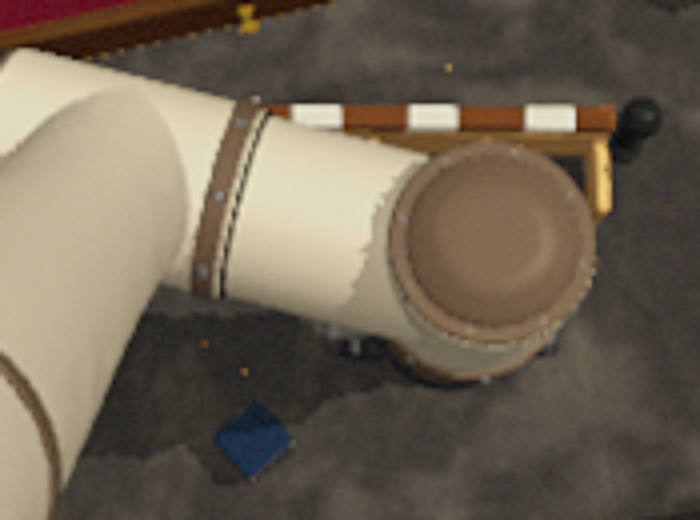

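View pics/s5.png

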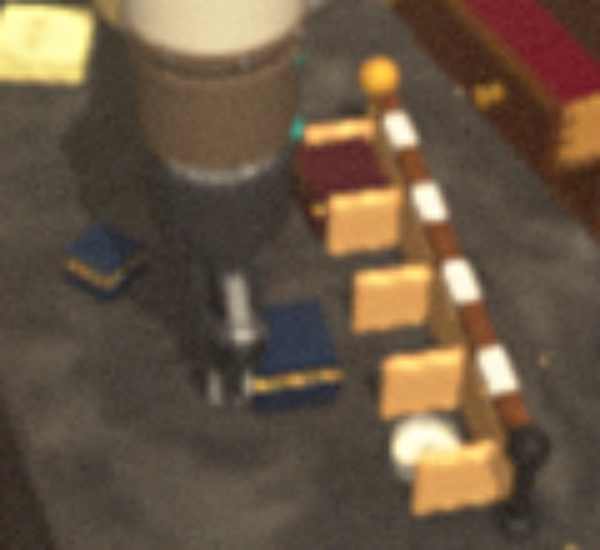

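Request:
apply_moves:
  plan: [0.5,0.006,0.0005,0,0,0.5,0.012,0.0005,0,0,0.5,0.018,0.0005,0,0,0.5,0.024,0.0005,0,0,0.5,0.03,0.0005,0,0,0.5,0.036,0.0005,0,0,0.5,0.04,0.0005,0,0,0.5,0.043,0.0005,0,0]

```text
clock: 9.95
position: [481.5, -275.7, 10.3]
ee_rot: [-0.0, 1.0, -0.0, 0.0]
contact_force: [-0.5, 0.1, -0.1]
gripper_width: 21.1
```

Run:
```python
from box import *
s=arm.get_image('side');save(cv2.resize(s['color'][145:255,195:315],None,fx=5,fy=5),'s6.png')
s=arm.read_state();print(s['position'],s['contact_force'],s['gripper_width'],s['clock'])
```

```text
[ 481.9808606  -275.77850115   10.32206728] [ 0.58164542 -0.15340508 -0.53855167] 21.5225857703177 10.0
```

View pics/s6.png

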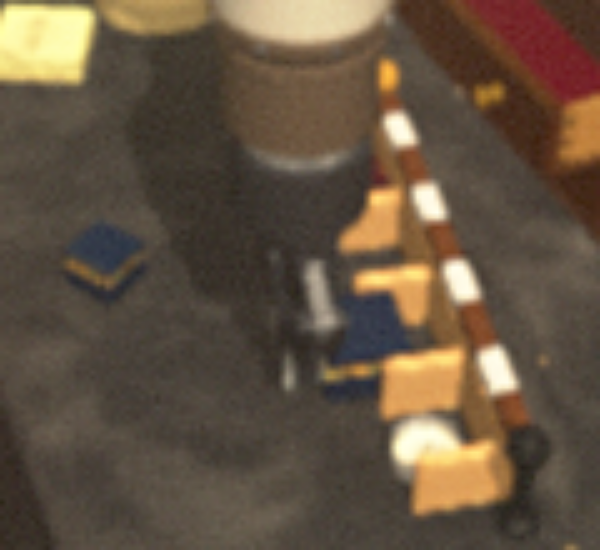

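The box is entering the third gap squarely. Push on in small steps until the force rises.

Request:
apply_moves:
  plan: [0.5,0.004,0,0,0,0.5,0.008,0,0,0,0.5,0.012,0,0,0,0.5,0.016,0,0,0,0.5,0.018,0,0,0,0.5,0.02,0,0,0,0.5,0.021,0,0,0,0.5,0.021,0,0,0]

```text
clock: 10.67
position: [502.1, -275.7, 10.3]
ee_rot: [-0.0, 1.0, -0.0, 0.0]
contact_force: [-0.2, -0.1, -0.3]
gripper_width: 21.1
```

Request:
apply_moves:
  plan: [0.5,0.001,0,0,0,0.5,0.002,0,0,0,0.5,0.002,0,0,0]

```text
clock: 10.92
position: [504.0, -275.7, 10.3]
ee_rot: [-0.0, 1.0, -0.0, 0.0]
contact_force: [-0.1, -0.8, 0.2]
gripper_width: 21.6
```

Request:
apply_moves:
  plan: [0.5,0.001,0,0,0,0.5,0.002,0,0,0,0.5,0.003,0,0,0,0.5,0.003,0,0,0]

```text
clock: 11.25
position: [505.6, -275.6, 10.2]
ee_rot: [-0.0, 1.0, 0.0, -0.001]
contact_force: [-3.7, -0.2, 3.8]
gripper_width: 21.2
```

Request:
apply_moves:
  plan: [0.5,-0.006,0,0,0,0.5,-0.03,0,0,0,0.5,-0.06,0,0.02,0,0.5,-0.09,0,0.06,0,0.5,-0.12,-0.03,0.1,0,0.5,-0.14,-0.07,0.12,0,0.5,-0.15,-0.11,0.12,0,0.5,-0.15,-0.15,0.12,0]

```text
clock: 11.92
position: [359.6, -404.8, 131.7]
ee_rot: [-0.001, 1.0, -0.002, 0.003]
contact_force: [0.9, -0.2, -1.1]
gripper_width: 21.3
```

Request:
apply_moves:
  plan: [0.5,-0.03,-0.04,0.02,0,0.5,-0.06,-0.08,0.02,0,0.5,-0.08,-0.1,0.02,0,0.5,-0.08,-0.1,0.02,0]

```text
clock: 12.25
position: [277.0, -507.7, 148.8]
ee_rot: [0.002, 1.0, -0.001, 0.001]
contact_force: [0.2, 0.1, -0.0]
gripper_width: 21.2
```

Run:
```python
from box import *
t=box();save(cv2.resize(t['color'][130:260,170:345],None,fx=4,fy=4),'t7.png')
s=arm.get_image('side');save(cv2.resize(s['color'][145:255,195:315],None,fx=5,fy=5),'s7.png')
s=arm.read_state();print(s['position'],s['clock'])
for u in (270,277,284):
  for v in range(166,184,2): print(u,v,depthpt(t,u,v).round(0),t['color'][v,u])
```

```text
px [277.2 174.6] 368 z 40.8 mean [ 540.2 -275.7] rect ((539.3681640625, -275.0430908203125), (48.7274284362793, 45.11355209350586), 89.95177459716797)
px [232.5 238.4] 167 z 29.6 mean [ 384.7 -169.4] rect ((383.4228210449219, -169.33514404296875), (31.72098731994629, 31.487699508666992), 45.66740417480469)
[ 278.6845374  -504.96413242  148.09873094] 12.35
270 166 [ 314. -205.  971.] [28 47 73]
270 168 [ 557. -258.   41.] [29 48 73]
270 170 [ 552. -258.   41.] [31 52 71]
270 172 [ 546. -258.   43.] [30 45 66]
270 174 [ 542. -258.   41.] [24 44 68]
270 176 [ 537. -258.   39.] [29 51 68]
270 178 [ 532. -258.   41.] [27 52 71]
270 180 [ 527. -258.   41.] [27 51 67]
270 182 [ 523. -258.   37.] [28 47 68]
277 166 [ 562. -275.   42.] [23 49 75]
277 168 [ 557. -275.   42.] [35 52 71]
277 170 [ 552. -275.   40.] [36 52 75]
277 172 [ 547. -275.   41.] [27 48 69]
277 174 [ 542. -275.   42.] [34 52 74]
277 176 [ 537. -275.   40.] [33 50 72]
277 178 [ 532. -275.   40.] [28 44 69]
277 180 [ 527. -275.   39.] [34 52 75]
277 182 [ 522. -275.   40.] [27 49 73]
284 166 [ 563. -293.   39.] [26 49 75]
284 168 [ 556. -292.   43.] [34 48 73]
284 170 [ 553. -292.   39.] [37 54 78]
284 172 [ 547. -292.   41.] [30 48 70]
284 174 [ 542. -292.   39.] [30 44 69]
284 176 [ 536. -292.   44.] [31 48 72]
284 178 [ 532. -292.   43.] [26 46 70]
284 180 [ 527. -292.   41.] [35 54 76]
284 182 [ 522. -292.   42.] [38 55 78]
```

View pics/t7.png

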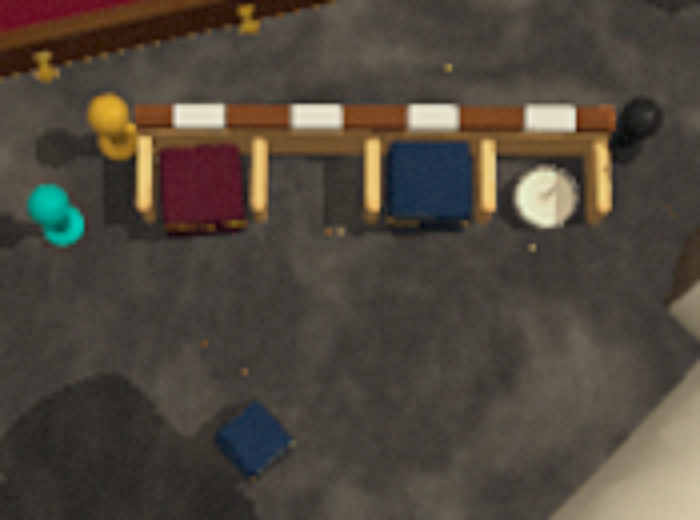

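View pics/s7.png

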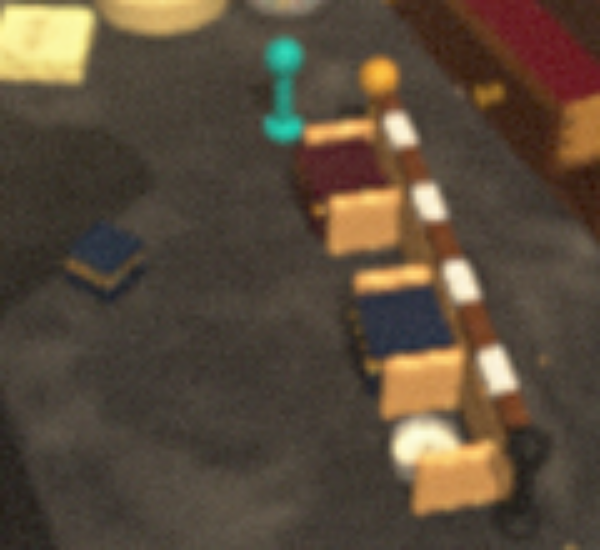

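```bash
python3 -c "
from bench import arm
print(arm.job_done())"
```

```text
the job is handed in; nothing more can be done
None
```

I handed the job in at about 12.4 s of the 64 s allowed. By my checks every step was done; `job_done` reports no verdict.

- **Pads:** The brass post is at the left (+y) end; the similar teal post was ignored. I slid the closed fingertips along the rail over the first, second and third pads with about 6–10 N of downward contact. I lifted off at the centre of the third pad, about 70 mm short of the fourth.
- **Blue box:** I chose the larger of the two dark blue boxes. I pushed it 27 mm sideways with the closed fingers, then straight in with the slightly opened fingers until it met the back wall. The reaction there was 3.7 N along x at tool x 505.6 mm.
- **Last checks:** After backing off, the top camera showed the box at (540.2, -275.7) mm against a target of about (541, -275.7). It is square within 0.01 rad and its top reads 41 mm, so it is standing flat. A rectangle fit to its top face gave (539.4, -275.0), about 1 mm different but well within tolerance.
- **Other things:** In the last pictures the burgundy box, tea light and small blue box are where they were. I did not measure the note pad or tape roll at the end, but the arm's path stayed clear of both. No check failed.

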